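# Make up the table caddy

### The arm

A 7-joint arm with a two-finger parallel gripper is mounted at the origin on the work surface. World frame = base frame: x ahead of the robot, y to its left, z up, the work surface at z = 0. Lengths are in m, angles in rad, forces in N, time in s.
With the tool pointing down it reaches from about 0.425 to 0.875 m from the base axis. Payload 4.7 kg.
Tool frame: the origin (TCP) lies midway between the tips of the shut fingers; the grasp point (between the pads) lies 19 mm behind it (ctrl.grip_depth is the distance from the TCP to the grasp point, in m); z points along the fingers, y is the direction in which the jaws open and shut (so a half turn about z gives the same grasp; the last joint's range is limited). The gripper opens to 87 mm and grips with 3 to 60 N. Pads are 19 mm wide; open, the fingers measure 117 mm over their backs; the gripper's body (75 mm by 190 mm) begins 51 mm behind the grasp point.
Start: joints at [-1.135, 0.321, -0.07, 1.45, 0.023, 1.371, -0.057], TCP at [0.266, 0.593, 0.223] pointing down, gripper open.
Joint ranges: [-2.86, 2.86], [-0.3, 2.09], [-1.38, 1.24], [0.06, 2.45], [-1.56, 4.7], [0.09, 2.05], [-2.69, 2.69]. Speed limits (rad/s): [2.57, 2.57, 3.14, 3.14, 3.14, 3.14, 3.14].

### API

Orientations are given as a rotation vector (axis times angle).
In Python, from bench import ctrl gives the robot as it stands. The module is installed in compiled form; this text tells all that it offers.
- The arm moves only by the shell command python3 -m inch 'ROWS' [FORCE]. ROWS is JSON, a list of rows, each a list of 5 numbers: the opening, from -1 (shut) to 1 (fully open), so that 0 is half open, then the shift along the tool's x, y, z in mm, then the turn about the tool's z in rad. In form: [[fingers, tx, ty, tz, twist], ...]. A call has 1 to 5 rows; each row shifts and turns the pose as measured when the row begins, along the tool's axes as they then stand; what a row does not reach is not made up. A row lasts 1/8 s, in which the tool goes at most 62.5 mm and 10.7 degrees, less where a joint would pass 70% of its speed; a pose out of reach is approached as far as the arm can. A call is refused whole if a number of a shift passes 62.5 or a number of a turn 0.188, either way. A call with a gripper value outside its range is refused whole. The fingers move at their own pace and stop on an object; FORCE is the grip in N (left out, the last holds). Time passes only in rows, so rows that do not move let the fingers close. It gives the time, the measured TCP pose, the force and the opening at its end, in the units of the state.
- ctrl.get_state(): the state, without advancing time (a new reading comes with each control period).
- ctrl.get_image(name): name is "scene" or "top" or "wrist"; returns a dict with "color" (384x512x3 uint8, red, green, blue), "range_z" (384x512 float32, m along the optical axis (not along the pixel's ray), 0 where there is no reading), "K" (3x3 intrinsics, pixels), "distortion" ([k1, k2, p1, p2, k3] as OpenCV has them; the pictures are not rectified), "R" (3x3) and "t" (3): a world point X has camera coordinates R X + t. Camera axes: x right, y down, z forward; pixel columns grow to the right and rows downward; lengths in m; the calibration is good to about 2 mm. A picture is of the moment at which its call begins.
- ctrl.close_job(): hands the job in, once; it reports no verdict.
The state is a dict: "time": time; "joint_positions": joint angles; "qd": joint speeds; "joint_torque": joint torques, N m; "position": TCP position; "tool_rot": TCP orientation; "ft_force": force on the tool from outside, world axes, zero at the start; "torque": the same for the moment, N m; "grip_width": opening from 0.0 (shut) to 1.0 (fully open).
Only numpy, scipy, OpenCV 4.12 (cv2) and the standard library are available. Lean on these libraries where they do the work, as an engineer would, in place of code of your own. Each camera call takes 0.05 s, during which the arm holds its last target. There are 200 camera calls.

### The job

Make up the wooden caddy for the next table: stand the slim steel salt shaker in its small middle bay, the wooden pepper mill in the medium end bay, and put the three stepped white tumblers in the large end bay as one upright stack, each seated fully in the one below. Leave the handled mug, the straight beaker, the flour dredger with the handle and the spice jar standing where they are.

Things in the scene. Friction and masses are not known exactly. Their poses are not given: they have to be found in the camera images.
- caddy: Wooden caddy, does not slide; 86 mm along x, 226 along y; left or right, any yaw. Origin: centre of underside, z up. Walls, dividers, floor 6 mm thick; side walls 38 mm tall, dividers 34, end boards 71. Three bays in a row along y, each 74 mm wide in x, centred on x=0: large (84 long, centre y=+65 mm), small in the middle (56 long, y=-11), medium (62 long, y=-76).
- tumbler_a: White stepped plastic tumbler, one of three alike, 90 mm tall, 90 g. Top 34 mm: straight band 66 mm across (60 inside); grip it there. Below the step it is narrower: 55 mm across, tapering to a 38 mm foot. Stacked, the step rests on the lower one's rim (2 mm side play), so its foot is 34 mm above the lower foot and only its band shows. Origin: centre of the foot's underside, z up; round.
- tumbler_b: White stepped plastic tumbler, one of three alike, 90 mm tall, 90 g. Top 34 mm: straight band 66 mm across (60 inside); grip it there. Below the step it is narrower: 55 mm across, tapering to a 38 mm foot. Stacked, the step rests on the lower one's rim (2 mm side play), so its foot is 34 mm above the lower foot and only its band shows. Origin: centre of the foot's underside, z up; round.
- tumbler_c: White stepped plastic tumbler, one of three alike, 90 mm tall, 90 g. Top 34 mm: straight band 66 mm across (60 inside); grip it there. Below the step it is narrower: 55 mm across, tapering to a 38 mm foot. Stacked, the step rests on the lower one's rim (2 mm side play), so its foot is 34 mm above the lower foot and only its band shows. Origin: centre of the foot's underside, z up; round.
- salt_shaker: slim steel salt shaker without a handle: straight cylinder 40 mm across up to a height of 70 mm, then a domed cap with holes, 41 mm across; 88 mm tall in all, 140 g. Origin: centre of its underside, z up; the yaw has no meaning.
- pepper_mill: turned dark wooden pepper mill, 110 mm tall, 160 g: round foot 46 mm across, waist 32 mm across at a height of 36 mm, cylindrical head 42 mm across from 74 to 96 mm up (grip it there), small steel knob on top. Origin: centre of its underside, z up; the yaw has no meaning.
- mug: white china mug with a handle on its +y side, straight wall, no step; 68 mm across, 88 mm tall, the handle reaches 71 mm from the axis. It stays. Origin: centre of its underside, z up.
- beaker: white china beaker, straight wall, no step, thick 5 mm rim, no handle; 72 mm across, 80 mm tall. It stays. Origin: centre of its underside, z up.
- dredger: fat steel flour dredger with a wire handle on its +y side; 58 mm across, 90 mm tall, the handle reaches 56 mm from the axis. It stays. Origin: centre of its underside, z up.
- spice_jar: small glass spice jar with a paper label and a screw cap; 46 mm across, 92 mm tall. It stays. Origin: centre of its underside, z up.
Not all that is in view belongs to the job. Of the things that look like the spice_jar, the smaller one is meant. Leave any purple look-alike of the tumbler_c alone.

How it is judged:
By the outcome, as a careful person would: the job done as asked, in the order asked, and still so for the second after the job is handed in, with the robot touching nothing.
It also fails if it takes over 112 s, if anything falls off the work surface, if the arm or the gripper's body presses on something with over 40 N, if the wrist force passes 120 N, or if a joint passes its speed limit or range.

## Working session

There is one attempt and no reset: what is moved stays moved. The work goes in short steps, Python scripts to look and compute and a shell command to move; the robot and the scene stay as the last step left them, time stands still between calls to the robot, and variables do not carry over. Pictures are saved under pics/ and viewed, about 12 in all and at most 16, crops included, and the job is handed in when it is done.

```bash
mkdir -p pics; cat > h.py <<'E'
import numpy as np,cv2
from bench import ctrl
from scipy.spatial.transform import Rotation as Ro
def cloud(im):
    z=im["range_z"];h,w=z.shape
    v,u=np.mgrid[:h,:w]
    p=cv2.undistortPoints(np.stack([u,v],-1).reshape(-1,1,2).astype(np.float64),im["K"],np.array(im["distortion"])).reshape(h,w,2)
    P=np.dstack([p*z[...,None],z])
    X=(P-im["t"])@im["R"]
    X[z==0]=np.nan
    return X
def save(im,n,crop=None,s=1):
    c=im["color"][...,::-1]
    if crop: c=c[crop[1]:crop[3],crop[0]:crop[2]]
    cv2.imwrite("pics/"+n,cv2.resize(c,None,fx=s,fy=s,interpolation=cv2.INTER_CUBIC))
E
python3 - <<'E'
from h import *
import pickle
d={n:ctrl.get_image(n) for n in("scene","top")}
pickle.dump(d,open("i0.pkl","wb"))
for n in d: save(d[n],n+"0.png",None,1.5)
s=ctrl.get_state();print(s["position"],Ro.from_rotvec(s["tool_rot"]).as_matrix().round(3),s["grip_width"],s["time"])
for n in d:print(n,-d[n]["R"].T@d[n]["t"])
E
```

```text
[0.26594328 0.59256089 0.22155581] [[-0.912  0.409 -0.001]
 [ 0.409  0.912 -0.002]
 [-0.    -0.002 -1.   ]] 1.0003694543203434 0.1
scene [1.25611163 0.08358467 0.98250585]
top [ 0.4243438  -0.01937664  0.95539265]
```

View pics/scene0.png

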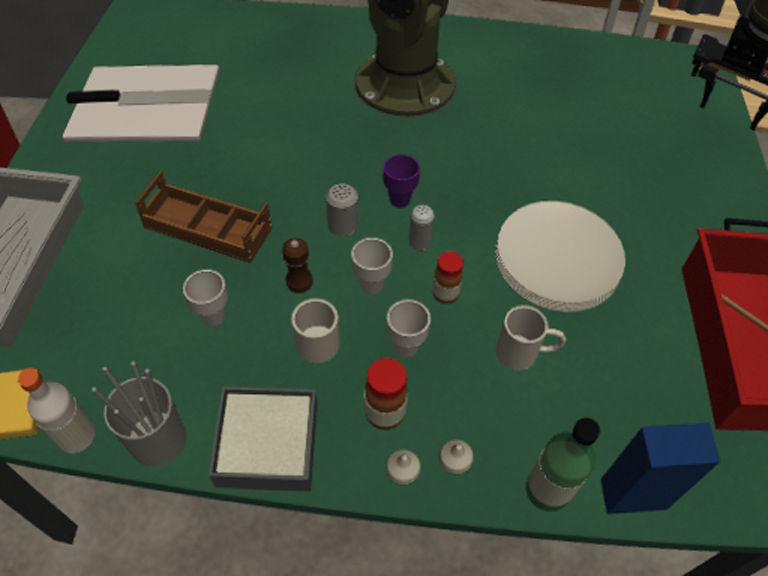

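View pics/top0.png

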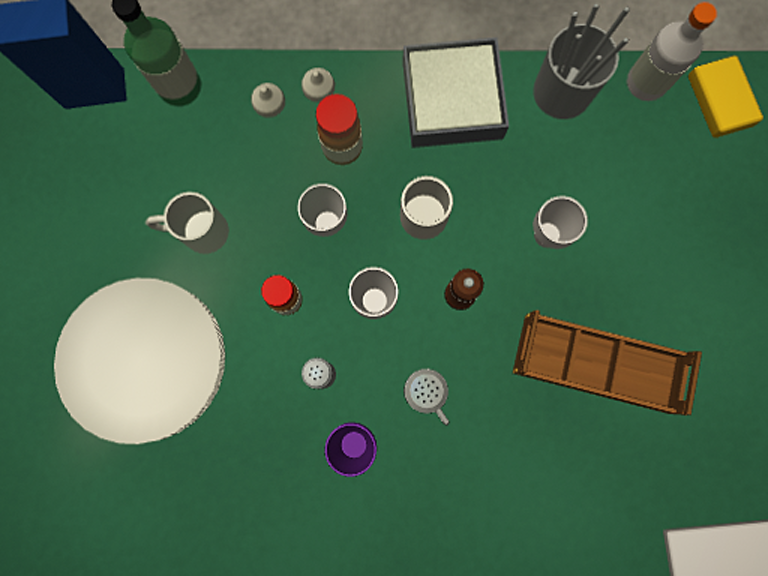

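The top view shows the white stepped tumblers at (322,208), (373,292) and (560,221). The straight beaker is at (426,205) and the handled mug at (188,218). The slim salt shaker is at (318,373), the dredger with its handle at (427,390), the mill at (466,288), the smaller spice jar at (280,293), and the purple tumbler to leave at (350,449). The caddy is on the right at (607,362), with its large bay on the right.

```bash
cat > m.py <<'E'
from h import *
import pickle
from scipy.optimize import least_squares
d=pickle.load(open("i0.pkl","rb"))
C=[cloud(d[n]) for n in("top","scene")]
def fit(pts):
    f=lambda p:np.hypot(pts[:,0]-p[0],pts[:,1]-p[1])-p[2]
    c=pts[:,:2].mean(0)
    return least_squares(f,[*c,.03],loss="soft_l1",f_scale=.002).x
obj=dict(t1=(322,208,.058,.09),t2=(373,292,.058,.09),t3=(560,221,.058,.09),salt=(318,373,.02,.07),mill=(466,288,.075,.095),beaker=(426,205,.04,.08),mug=(188,218,.05,.088),dred=(427,390,.03,.07),jar=(280,293,.02,.08),purple=(350,449,.058,.09))
if __name__=="__main__":
  for k,(u,v,z0,z1) in obj.items():
    X=C[0][int(v/1.5),int(u/1.5)]
    o=[]
    c0=C[0][int(v/1.5)-22:int(v/1.5)+22,int(u/1.5)-22:int(u/1.5)+22].reshape(-1,3)
    c0=c0[c0[:,2]>z0];ctr=np.nanmedian(c0[:,:2],0)
    for c in C:
        P=c.reshape(-1,3);P=P[~np.isnan(P[:,0])]
        P=P[(np.hypot(*(P[:,:2]-ctr).T)<.05)&(P[:,2]>z0)&(P[:,2]<z1+.005)]
        # outer points only: top view -> rim points
        o.append((len(P),fit(P).round(4),P[:,2].max().round(4)))
    print(k,ctr.round(3),o)
  P=C[0].reshape(-1,3)
  for c in C:
    P=c.reshape(-1,3);P=P[~np.isnan(P[:,0])]
    P=P[(P[:,2]>.015)&(P[:,2]<.085)&(P[:,0]>.2)&(P[:,0]<.6)&(P[:,1]<-.17)&(P[:,1]>-.5)]
    Q=P[P[:,2]>.028]
    print(len(Q),cv2.minAreaRect((Q[:,:2]*1000).astype(np.float32)),P[:,2].max())
    E=P[P[:,2]>.05]; 
    print(E.min(0),E.max(0))
E
python3 m.py
python3 - <<'E'
from h import *
import pickle
d=pickle.load(open("i0.pkl","rb"))
t=d["top"]
a=t["color"][120:310,150:400,::-1]
a=cv2.resize(a,None,fx=3,fy=3,interpolation=cv2.INTER_CUBIC)
cv2.imwrite("pics/crop1.png",a)
E
```

```text
t1 [0.682 0.072] [(480, array([0.6719, 0.0688, 0.0307]), np.float64(0.0934)), (518, array([0.6759, 0.0699, 0.0305]), np.float64(0.0926))]
t2 [0.569 0.   ] [(390, array([ 0.5565, -0.0018,  0.0305]), np.float64(0.0946)), (503, array([ 5.603e-01, -1.000e-04,  3.100e-02]), np.float64(0.0938))]
t3 [ 0.661 -0.26 ] [(539, array([ 0.656 , -0.255 ,  0.0308]), np.float64(0.0935)), (534, array([ 0.6602, -0.2558,  0.0313]), np.float64(0.0936))]
salt [0.45  0.071] [(40, array([0.4511, 0.0726, 0.0198]), np.float64(0.0745)), (198, array([0.4516, 0.0715, 0.0195]), np.float64(0.0747))]
mill [ 0.565 -0.124] [(171, array([ 0.5674, -0.1257,  0.0187]), np.float64(0.1)), (151, array([ 0.57  , -0.1251,  0.019 ]), np.float64(0.0999))]
beaker [ 0.69  -0.074] [(545, array([ 0.6839, -0.0736,  0.0332]), np.float64(0.0829)), (660, array([ 0.6889, -0.0723,  0.0333]), np.float64(0.084))]
mug [0.66  0.252] [(628, array([0.6593, 0.2479, 0.0318]), np.float64(0.0908)), (622, array([0.6623, 0.2494, 0.0315]), np.float64(0.0925))]
dred [ 0.427 -0.072] [(41, array([ 0.357 , -0.0312,  0.0746]), np.float64(0.074)), (225, array([ 0.429 , -0.0707,  0.0277]), np.float64(0.0748))]
jar [0.554 0.122] [(174, array([0.5587, 0.1262, 0.022 ]), np.float64(0.0848)), (299, array([0.5593, 0.1252, 0.0221]), np.float64(0.0848))]
purple [0.348 0.03 ] [(415, array([0.3552, 0.0254, 0.0299]), np.float64(0.0938)), (433, array([0.3559, 0.0255, 0.0309]), np.float64(0.0941))]
1647 ((468.4486083984375, -319.5474853515625), (228.36082458496094, 86.57197570800781), 76.10517883300781) 0.07331497155660328
[ 0.39984795 -0.4373938   0.05045433] [ 0.53663541 -0.20039649  0.07331497]
1161 ((468.8564758300781, -320.02813720703125), (231.15847778320312, 91.54556274414062), 75.79712677001953) 0.07535957676000496
[ 0.39961138 -0.44027819  0.05014841] [ 0.53939951 -0.19944464  0.07535958]
```

View pics/crop1.png

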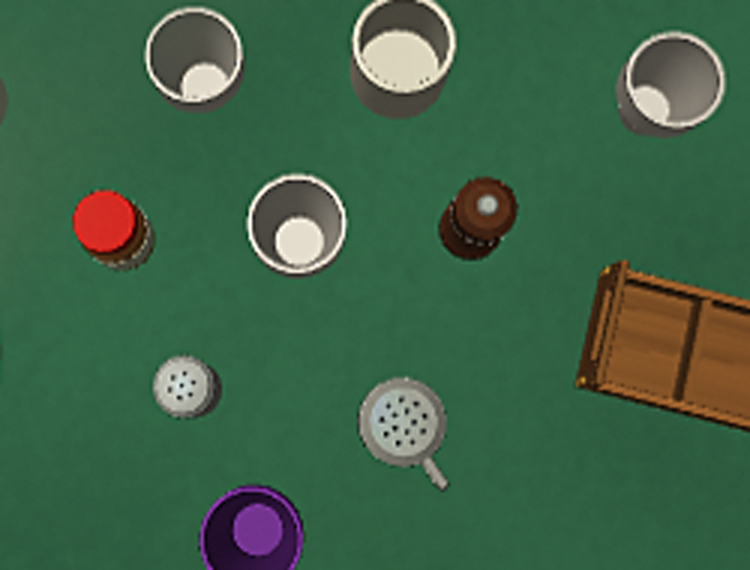

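The enlarged crop confirms which is which. At (183,386) is the slim salt shaker without a handle, the fat dredger has its wire handle at (438,475), and the beaker at (403,45) has a straight wall. The three tumblers at (195,58), (297,223) and (675,82) each have a narrow foot. Next I'll refine the rim centres, the caddy pose and the bay order.

```bash
cat > m2.py <<'E'
from m import *
for k,c0,z0,z1,r in [("t1",(.674,.07),.086,.1,.033),("t2",(.559,-.001),.086,.1,.033),("t3",(.658,-.255),.086,.1,.033),("salt",(.451,.072),.02,.068,.02),("mill",(.568,-.1255),.077,.097,.021)]:
  for i,c in enumerate(C):
    P=c.reshape(-1,3);P=P[~np.isnan(P[:,0])]
    P=P[(np.hypot(*(P[:,:2]-c0).T)<.05)&(P[:,2]>z0)&(P[:,2]<z1)]
    rr=(.0315 if k[0]=="t" else r)
    f=lambda p:np.hypot(P[:,0]-p[0],P[:,1]-p[1])-rr
    s=least_squares(f,c0,loss="soft_l1",f_scale=.001).x
    print(k,i,len(P),s.round(4),np.median(P[:,2]).round(4))
# table height and caddy frame
for c in C:
    P=c.reshape(-1,3);P=P[~np.isnan(P[:,0])]
    T=P[(P[:,0]>.2)&(P[:,0]<.8)&(abs(P[:,1])<.2)&(P[:,2]<.01)];print("table",np.median(T[:,2]),T[T[:,0]<.4][:,2].mean(),T[T[:,0]>.7][:,2].mean())
    B=P[(abs(P[:,0]-.80)<.07)&(abs(P[:,1]-.05)<.05)&(P[:,2]>.095)];print("bigjar",len(B),B.min(0),B.max(0))
    th=np.radians(76-180-90);o=np.array([.4686,-.3198])
    ex=np.array([np.cos(th),np.sin(th)]);ey=np.array([-ex[1],ex[0]])
    L=np.c_[(P[:,:2]-o)@ex,(P[:,:2]-o)@ey,P[:,2]]*1000
    L=L[(abs(L[:,0])<55)&(abs(L[:,1])<125)&(L[:,2]>5)]
    M=L[abs(L[:,0])<25]
    for a in range(-120,120,4):
        q=M[(M[:,1]>=a)&(M[:,1]<a+4)]
        print((a,int(np.percentile(q[:,2],90)) if len(q) else None),end=" ")
    # side walls
    for lo,hi in((-100,-50),(-50,50),(50,100)):
        W=L[(L[:,1]>lo)&(L[:,1]<hi)&(L[:,2]>35)&(L[:,2]<45)]
        print("\n",lo,[ (len(w),w[:,0].min().round(1),np.median(w[:,0]).round(1),w[:,0].max().round(1)) for w in(W[W[:,0]<0],W[W[:,0]>0]) if len(w)],end="")
    Q=L[L[:,2]>60];print("\nends",[(q[:,1].min().round(1),q[:,1].max().round(1),np.median(q[:,0]).round(1)) for q in (Q[Q[:,1]<0],Q[Q[:,1]>0])])
E
python3 m2.py
```

```text
t1 0 158 [0.6731 0.0693] 0.0893
t1 1 133 [0.6749 0.07  ] 0.0894
t2 0 151 [ 0.5577 -0.0016] 0.0894
t2 1 118 [ 5.594e-01 -1.000e-04] 0.0892
t3 0 169 [ 0.6571 -0.2558] 0.0887
t3 1 128 [ 0.6594 -0.2565] 0.0891
salt 0 28 [0.4511 0.0729] 0.0427
salt 1 172 [0.4509 0.0714] 0.0451
mill 0 84 [ 0.5683 -0.1265] 0.0948
mill 1 102 [ 0.568  -0.1257] 0.0886
table -0.0005829276949732899 -0.0005744486004027401 -0.0004225779443318571
bigjar 652 [0.76531167 0.02152958 0.09506552] [0.82098725 0.07524384 0.1263945 ]
(-120, None) (-116, 69) (-112, 70) (-108, 70) (-104, None) (-100, None) (-96, 8) (-92, 8) (-88, 7) (-84, 7) (-80, 8) (-76, 7) (-72, 7) (-68, 7) (-64, 7) (-60, 7) (-56, 7) (-52, 8) (-48, 33) (-44, 34) (-40, 33) (-36, 8) (-32, 7) (-28, 7) (-24, 7) (-20, 7) (-16, 7) (-12, 8) (-8, 7) (-4, 7) (0, 7) (4, 8) (8, 7) (12, 29) (16, 34) (20, 34) (24, None) (28, 7) (32, 7) (36, 7) (40, 8) (44, 7) (48, 7) (52, 8) (56, 7) (60, 7) (64, 8) (68, 7) (72, 6) (76, 8) (80, 8) (84, 8) (88, 7) (92, 7) (96, 7) (100, 8) (104, 67) (108, 70) (112, 69) (116, None) 
 -100 [(62, np.float64(-42.7), np.float64(-39.9), np.flo
[... 985 characters left out ...]
 None) (36, None) (40, 9) (44, 9) (48, 8) (52, 9) (56, 9) (60, 9) (64, 8) (68, 8) (72, 8) (76, 9) (80, 9) (84, 8) (88, 8) (92, 8) (96, 7) (100, 35) (104, 68) (108, 71) (112, 71) (116, None) 
 -100 [(34, np.float64(-45.2), np.float64(-40.6), np.float64(-36.4)), (34, np.float64(34.0), np.float64(37.9), np.float64(42.9))]
 -50 [(103, np.float64(-45.5), np.float64(-40.1), np.float64(-1.0)), (86, np.float64(1.2), np.float64(38.4), np.float64(45.4))]
 50 [(29, np.float64(-45.8), np.float64(-41.4), np.float64(-38.0)), (36, np.float64(34.3), np.float64(38.4), np.float64(44.4))]
ends [(np.float64(-115.2), np.float64(-106.6), np.float64(-1.3)), (np.float64(103.2), np.float64(114.3), np.float64(-0.7))]
```

```bash
cat > go.py <<'E'
# usage: go.py x y z_grasp yawdeg : tool-frame deltas (mm) to put the grasp point there
import sys;from h import *
x,y,z,yaw=map(float,sys.argv[1:5]);s=ctrl.get_state()
R=Ro.from_rotvec(s["tool_rot"]).as_matrix()
d=R.T@(np.array([x,y,z-.019])-s["position"])*1000
cur=np.degrees(np.arctan2(R[1,1],R[0,1]))
tw=-np.radians((yaw-cur+90)%180-90)
print("delta",d.round(1),"twist",tw.round(3),"tilt",R[:,2].round(4),"F",np.round(s["ft_force"],1),"w",round(s["grip_width"]*87,1),"t",round(s["time"],2),"q7",s["joint_positions"][6].round(2))
E
python3 -m inch '[[1,0,0,0,0.174],[1,0,0,0,0.174],[1,0,0,0,0.174],[1,0,0,0,0.174],[1,0,0,0,0.174]]' 20
python3 -m inch '[[1,0,0,0,0.174],[1,0,0,0,0.174],[1,0,0,0,0.174]]'
python3 go.py .451 .072 .2 -14
```

```text
time: 0.72
position: [0.2653, 0.5908, 0.218]
tool_rot: [1.925, 2.48, -0.012]
ft_force: [0.3, -0.0, 0.0]
grip_width: 0.999
time: 1.1
position: [0.2648, 0.5899, 0.2159]
tool_rot: [2.513, 1.875, -0.016]
ft_force: [1.1, -0.1, -0.3]
grip_width: 1.001
delta [-443.   326.    39.6] twist -0.044 tilt [-0.0046 -0.0108 -0.9999] F [ 1.1 -0.1 -0.3] w 87.1 t 1.1 q7 -1.45
```

```bash
python3 -m inch '[[1,-48,36,0,0],[1,-48,36,0,0],[1,-48,36,0,0],[1,-48,36,0,0],[1,-48,36,0,0]]'
python3 -m inch '[[1,-48,36,0,0],[1,-48,36,0,0],[1,-48,36,0,0],[1,-24,18,0,0],[1,0,0,0,-0.044]]'
python3 go.py .451 .072 .2 -14
```

```text
time: 1.72
position: [0.3681, 0.3041, 0.2145]
tool_rot: [2.504, 1.885, -0.023]
ft_force: [1.5, 0.5, -0.9]
grip_width: 1.003
time: 2.35
position: [0.4446, 0.0947, 0.2161]
tool_rot: [2.472, 1.93, -0.023]
ft_force: [0.3, 1.2, -0.1]
grip_width: 1.0
delta [-20.   11.8  35.3] twist -0.001 tilt [-0.0078 -0.0134 -0.9999] F [ 0.3  1.2 -0.1] w 87.0 t 2.35 q7 -0.58
```

```bash
python3 -m inch '[[1,-20,12,30,0],[1,0,0,0,0]]'
python3 go.py .451 .072 .057 -14
```

```text
time: 2.6
position: [0.4511, 0.0708, 0.1854]
tool_rot: [2.473, 1.929, -0.022]
ft_force: [-0.6, 0.2, 0.4]
grip_width: 1.0
delta [  3.3   0.3 147.4] twist -0.002 tilt [-0.008  -0.0129 -0.9999] F [-0.6  0.2  0.4] w 87.0 t 2.6 q7 -0.52
```

```bash
python3 -m inch '[[1,2,0,50,0],[1,1,0,50,0],[1,0,0,35,0],[1,0,0,12,0]]'
python3 go.py .451 .072 .057 -14
```

```text
time: 3.1
position: [0.4538, 0.0771, 0.0382]
tool_rot: [2.471, 1.933, -0.008]
ft_force: [-0.1, -0.8, 0.2]
grip_width: 1.0
delta [-5.6 -1.5  0.3] twist 0.001 tilt [-0.0012 -0.0071 -1.    ] F [-0.1 -0.8  0.2] w 87.0 t 3.1 q7 -0.41
```

```bash
python3 -m inch '[[1,-6,-1,0,0],[1,0,0,0,0]]'
python3 go.py .451 .072 .057 -14
python3 -m inch '[[-1,0,0,0,0],[-1,0,0,0,0],[-1,0,0,0,0],[-1,0,0,0,0]]' 25
python3 -m inch '[[-1,0,0,0,0],[-1,0,0,-40,0],[-1,0,0,-50,0],[-1,0,0,-40,0]]' 25
python3 go.py .4713 -.3091 .2 -14
```

```text
time: 3.35
position: [0.4522, 0.0721, 0.0397]
tool_rot: [2.469, 1.934, -0.006]
ft_force: [-0.2, 1.1, 0.7]
grip_width: 1.0
delta [-0.3 -1.1  1.7] twist 0.002 tilt [ 0.     -0.0066 -1.    ] F [-0.2  1.1  0.7] w 87.0 t 3.35 q7 -0.4
time: 3.85
position: [0.4546, 0.0732, 0.0427]
tool_rot: [2.469, 1.933, 0.003]
ft_force: [0.8, -0.0, 0.2]
grip_width: 0.631
time: 4.35
position: [0.45, 0.0726, 0.1717]
tool_rot: [2.471, 1.934, -0.014]
ft_force: [0.7, 0.7, -1.8]
grip_width: 0.455
delta [-365.4  112.4   -6.2] twist 0.002 tilt [-0.0048 -0.0084 -1.    ] F [ 0.7  0.7 -1.8] w 39.6 t 4.35 q7 -0.51
```

```bash
python3 -m inch '[[-1,-58,18,-3,0],[-1,-58,18,0,0],[-1,-58,18,0,0],[-1,-58,18,0,0],[-1,-58,18,0,0]]'
python3 -m inch '[[-1,-40,12,0,0],[-1,-20,6,0,0],[-1,0,0,0,0]]'
python3 go.py .4713 -.3091 .2 -14
```

```text
time: 4.97
position: [0.472, -0.2319, 0.1795]
tool_rot: [2.456, 1.952, 0.003]
ft_force: [1.4, 1.0, -1.7]
grip_width: 0.457
time: 5.35
position: [0.4729, -0.302, 0.1788]
tool_rot: [2.464, 1.94, -0.005]
ft_force: [0.2, 0.2, -1.4]
grip_width: 0.454
delta [-7.3  0.1 -2.2] twist 0.007 tilt [ 8.0e-04 -6.4e-03 -1.0e+00] F [ 0.2  0.2 -1.4] w 39.5 t 5.35 q7 0.47
```

```bash
cat > held.py <<'E'
# held object's bottom vs grasp: python3 held.py -> wrist & scene images
from h import *;import sys
n=sys.argv[1];im=ctrl.get_image(n);save(im,sys.argv[2],None,1.2)
E
python3 held.py scene s1.png
```

```text
(no output)
```

View pics/s1.png

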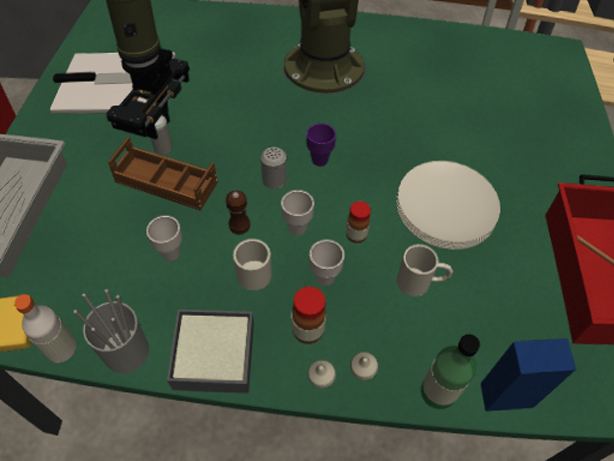

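The picture shows the salt shaker held upright at (162,135), above the middle of the caddy. I'll measure its axis and foot height, then lower it.

```bash
cat > hm.py <<'E'
# hm.py r zlo zhi : fit the thing hanging below the fingers (zlo..zhi relative to the TCP, m), scene camera
import sys;from h import *
from scipy.optimize import least_squares
r,a,b=map(float,sys.argv[1:4]);cam=sys.argv[4] if len(sys.argv)>4 else "scene"
p=ctrl.get_state()["position"]
P=cloud(ctrl.get_image(cam)).reshape(-1,3);P=P[~np.isnan(P[:,0])]
P=P[np.hypot(*(P-p)[:,:2].T)<r+.015];Q=P[(P[:,2]-p[2]>a)&(P[:,2]-p[2]<b)]
s=least_squares(lambda q:np.hypot(Q[:,0]-q[0],Q[:,1]-q[1])-r,p[:2],loss="soft_l1",f_scale=.001)
B=P[P[:,2]>p[2]-.09];h=B[B[:,2]>.0] 
print("n",len(Q),"axis",s.x.round(4),"off tcp",((s.x-p[:2])*1000).round(1),"lowest rel tcp",np.sort((Q[:,2]-p[2])*1000)[:5].round(1))
E
python3 hm.py .02 -.06 -.006;python3 go.py .4713 -.3091 .2 -14
```

```text
n 230 axis [ 0.4733 -0.3004] off tcp [0.2 0.3] lowest rel tcp [-58.1 -57.  -57.  -56.9 -55.9]
delta [-10.   -0.1  -2.3] twist 0.011 tilt [ 0.0015 -0.0042 -1.    ] F [-0.6  0.5 -1.5] w 39.9 t 5.45 q7 0.47
```

```bash
python3 hm.py .02 -.085 -.006; python3 -m inch '[[-1,-9,0,30,0],[-1,0,0,30,0],[-1,0,0,20,0],[-1,0,0,0,0]]'
python3 go.py .4713 -.3091 .083 -14
```

```text
n 231 axis [ 0.4739 -0.2989] off tcp [0.2 0.5] lowest rel tcp [-59.8 -59.3 -57.7 -57.2 -57.1]
time: 6.0
position: [0.4756, -0.3004, 0.0971]
tool_rot: [2.452, 1.961, 0.009]
ft_force: [0.3, 0.4, -2.0]
grip_width: 0.454
delta [-9.5 -2.5 33.1] twist 0.023 tilt [ 0.0056  0.0017 -1.    ] F [ 0.3  0.4 -2. ] w 39.5 t 6.0 q7 0.56
```

```bash
python3 -m inch '[[-1,-10,-2,0,0.02],[-1,-2,0,0,0]]'
python3 go.py .4713 -.3091 .085 -14
```

```text
time: 6.25
position: [0.4721, -0.3124, 0.0989]
tool_rot: [2.469, 1.935, 0.011]
ft_force: [0.5, 0.1, -1.5]
grip_width: 0.458
delta [ 2.9 -1.8 32.9] twist 0.003 tilt [ 8.3e-03  9.0e-04 -1.0e+00] F [ 0.5  0.1 -1.5] w 39.8 t 6.25 q7 0.57
```

```bash
python3 -m inch '[[-1,0,-1,18,0],[-1,1,-1,10,0],[-1,0,0,3,0]]'
python3 go.py .4713 -.3091 .085 -14
```

```text
time: 6.62
position: [0.471, -0.3114, 0.0667]
tool_rot: [2.469, 1.933, 0.013]
ft_force: [-0.1, 0.1, -1.3]
grip_width: 0.457
delta [ 2.3 -0.3  0.7] twist 0.002 tilt [ 1.010e-02  6.000e-04 -9.999e-01] F [-0.1  0.1 -1.3] w 39.7 t 6.62 q7 0.6
```

```bash
python3 -m inch '[[-1,1,0,2,0],[-1,1,0,2,0],[-1,0,0,2,0]]'; python3 -m inch '[[-1,0,0,2,0],[-1,0,0,2,0]]'
python3 go.py .4713 -.3091 .085 -14
```

```text
time: 7.0
position: [0.4721, -0.3094, 0.0631]
tool_rot: [2.47, 1.935, 0.015]
ft_force: [-3.6, 3.0, 15.3]
grip_width: 0.453
time: 7.25
position: [0.4724, -0.3093, 0.0631]
tool_rot: [2.471, 1.937, 0.018]
ft_force: [-5.1, 4.2, 13.9]
grip_width: 0.452
delta [ 0.  -1.1 -2.9] twist 0.003 tilt [ 0.0103  0.0056 -0.9999] F [-5.1  4.2 13.9] w 39.3 t 7.25 q7 0.61
```

```bash
python3 -m inch '[[0.4,0,0,0,0],[0.4,0,0,0,0],[0.4,0,0,-1,0]]'
python3 -m inch '[[0.4,0,0,-40,0],[1,0,0,-60,0],[1,0,0,-40,0]]'
python3 go.py .568 -.126 .16 -14; python3 held.py top t1.png
```

```text
time: 7.62
position: [0.4737, -0.3098, 0.0655]
tool_rot: [2.469, 1.936, 0.021]
ft_force: [0.5, 0.4, -0.4]
grip_width: 0.672
time: 8.0
position: [0.4701, -0.309, 0.2055]
tool_rot: [-2.471, -1.937, -0.013]
ft_force: [0.1, -0.5, -0.2]
grip_width: 0.844
delta [200.6  51.1  66.2] twist 0.003 tilt [ 0.0058  0.0062 -1.    ] F [ 0.1 -0.5 -0.2] w 73.5 t 8.0 q7 0.48
```

View pics/t1.png

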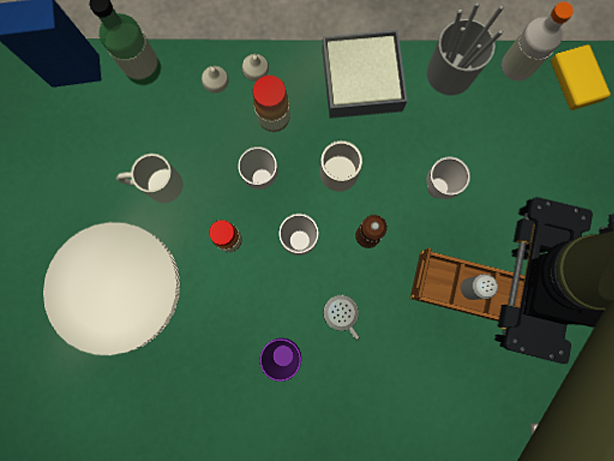

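The top view shows the salt shaker upright in the middle bay at (484,287). The mill is next, at (373,231).

```bash
python3 -m inch '[[1,50,12,0,0],[1,50,13,0,0],[1,50,13,0,0],[1,40,10,0,0],[1,8,2,0,0]]'
python3 go.py .568 -.126 .085 -14
```

```text
time: 8.68
position: [0.5719, -0.1274, 0.2138]
tool_rot: [2.47, 1.927, 0.026]
ft_force: [0.3, -0.8, -1.2]
grip_width: 1.001
delta [ -0.7  -6.6 147.7] twist -0.001 tilt [ 0.0184  0.003  -0.9998] F [ 0.3 -0.8 -1.2] w 87.1 t 8.68 q7 0.11
```

```bash
python3 -m inch '[[1,0,-3,50,0],[1,0,-3,50,0],[1,0,0,30,0],[1,0,0,12,0]]'
python3 go.py .568 -.126 .085 -14
```

```text
time: 9.18
position: [0.5693, -0.1286, 0.069]
tool_rot: [2.468, 1.923, 0.027]
ft_force: [0.2, -0.2, 0.8]
grip_width: 1.0
delta [ 2.2 -1.9  2.9] twist -0.003 tilt [ 2.180e-02  4.000e-04 -9.998e-01] F [ 0.2 -0.2  0.8] w 87.0 t 9.18 q7 0.22
```

```bash
python3 -m inch '[[1,2,-2,4,0],[-1,0,0,1,0],[-1,0,0,1,0],[-1,0,0,1,0],[-1,0,0,0,0]]' 25
python3 go.py .568 -.126 .085 -14;python3 -m inch '[[-1,0,0,0,0],[-1,0,0,0,0]]' 25
python3 go.py .568 -.126 .085 -14;
```

```text
time: 9.8
position: [0.5699, -0.128, 0.065]
tool_rot: [2.466, 1.919, 0.033]
ft_force: [0.6, 0.2, -0.5]
grip_width: 0.629
delta [ 1.5 -2.3 -1. ] twist -0.004 tilt [ 2.710e-02 -3.000e-04 -9.996e-01] F [ 0.6  0.2 -0.5] w 54.7 t 9.8 q7 0.22
time: 10.05
position: [0.5701, -0.1279, 0.0653]
tool_rot: [2.466, 1.919, 0.034]
ft_force: [-1.2, 0.5, -0.5]
grip_width: 0.468
delta [ 1.3 -2.4 -0.7] twist -0.004 tilt [ 2.750e-02 -1.000e-04 -9.996e-01] F [-1.2  0.5 -0.5] w 40.7 t 10.05 q7 0.22
```

```bash
python3 -m inch '[[-1,0,0,-30,0],[-1,0,0,-50,0],[-1,0,0,-30,0]]'
python3 go.py .4870 -.2461 .2 -14
```

```text
time: 10.42
position: [0.5641, -0.1271, 0.1742]
tool_rot: [2.47, 1.921, 0.023]
ft_force: [0.8, -0.0, -1.6]
grip_width: 0.472
delta [-134.3  -45.3   -8.2] twist -0.004 tilt [ 1.900e-02 -5.000e-04 -9.998e-01] F [ 0.8 -0.  -1.6] w 41.0 t 10.43 q7 0.12
```

```bash
python3 -m inch '[[-1,-50,-17,0,0],[-1,-50,-17,0,0],[-1,-30,-11,0,0],[-1,-4,0,0,0]]'
python3 go.py .4870 -.2461 .2 -14;python3 hm.py .021 -.03 0
```

```text
time: 10.92
position: [0.4875, -0.2485, 0.1748]
tool_rot: [2.465, 1.923, 0.03]
ft_force: [0.7, 0.5, -1.5]
grip_width: 0.473
delta [ 2.2 -0.9 -6.2] twist -0.001 tilt [ 2.440e-02 -1.000e-04 -9.997e-01] F [ 0.7  0.5 -1.5] w 41.1 t 10.93 q7 0.33
n 87 axis [ 0.4833 -0.2489] off tcp [-4.2 -0.4] lowest rel tcp [-30.  -29.8 -29.5 -29.1 -29. ]
```

```bash
python3 -m inch '[[-1,1,0,40,0],[-1,1,0,35,0],[-1,0,0,15,0],[-1,0,0,3,0]]'
python3 go.py .4870 -.2461 .091 -14
```

```text
time: 11.48
position: [0.4959, -0.2407, 0.0796]
tool_rot: [2.456, 1.934, 0.035]
ft_force: [-0.0, -1.4, -1.3]
grip_width: 0.47
delta [-7.3 -7.5  7.4] twist 0.007 tilt [ 0.0271  0.0015 -0.9996] F [-0.  -1.4 -1.3] w 40.9 t 11.47 q7 0.44
```

```bash
python3 -m inch '[[-1,-7,-7,0,0],[-1,0,0,4,0],[-1,0,0,2,0]]'
python3 go.py .4870 -.2461 .091 -14
```

```text
time: 11.85
position: [0.4889, -0.2467, 0.0755]
tool_rot: [2.453, 1.933, 0.039]
ft_force: [-0.1, -0.2, -1.9]
grip_width: 0.471
delta [ 0.1 -2.1  3.5] twist 0.008 tilt [ 3.110e-02  9.000e-04 -9.995e-01] F [-0.1 -0.2 -1.9] w 41.0 t 11.85 q7 0.46
```

```bash
python3 -m inch '[[-1,0,-1,3,0],[-1,0,0,2,0],[-1,0,0,2,0]]'
python3 go.py .4870 -.2461 .091 -14
```

```text
time: 12.22
position: [0.4888, -0.2468, 0.0709]
tool_rot: [2.453, 1.933, 0.042]
ft_force: [-8.5, 4.0, 26.0]
grip_width: 0.475
delta [ 0.2 -1.9 -1.1] twist 0.008 tilt [ 0.0324  0.0026 -0.9995] F [-8.5  4.  26. ] w 41.3 t 12.22 q7 0.47
```

```bash
python3 -m inch '[[0.5,0,0,-1,0],[0.5,0,0,0,0],[0.5,0,0,0,0],[0.5,0,0,0,0]]'
python3 -m inch '[[1,0,0,-40,0],[1,0,0,-50,0],[1,0,0,-50,0]]'
python3 go.py .658 -.2560 .2 -14
```

```text
time: 12.72
position: [0.4898, -0.2471, 0.0727]
tool_rot: [2.452, 1.932, 0.044]
ft_force: [-0.7, 1.1, 0.4]
grip_width: 0.737
time: 13.1
position: [0.4823, -0.2458, 0.2117]
tool_rot: [2.458, 1.936, 0.033]
ft_force: [0.7, -0.5, 0.1]
grip_width: 0.97
delta [ 30.9 172.5  34.9] twist 0.008 tilt [ 0.0243  0.0028 -0.9997] F [ 0.7 -0.5  0.1] w 84.4 t 13.1 q7 0.3
```

```bash
python3 -m inch '[[1,9,55,0,0],[1,9,55,0,0],[1,9,50,0,0],[1,3,10,0,0.008]]'
python3 go.py .658 -.2560 .075 -14; python3 held.py top t2.png
```

```text
time: 13.6
position: [0.6631, -0.2563, 0.23]
tool_rot: [2.454, 1.925, 0.073]
ft_force: [0.3, 0.1, -0.1]
grip_width: 0.998
delta [ -5.  -13.  173.6] twist 0.003 tilt [ 0.0501  0.0118 -0.9987] F [ 0.3  0.1 -0.1] w 86.9 t 13.6 q7 0.41
```

View pics/t2.png

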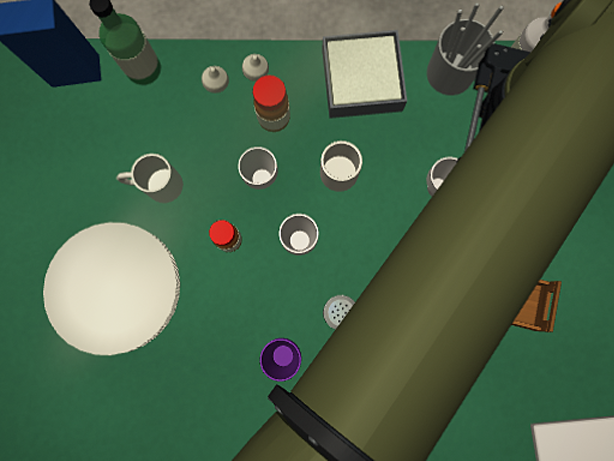

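```bash
python3 -m inch '[[1,0,-60,0,0],[1,0,-60,0,0]]'; python3 go.py .658 -.2560 .075 -14
python3 -m inch '[[1,0,25,0,0],[1,0,25,0,0],[1,0,25,0,0],[1,0,15,0,0],[1,0,10,0,0]]'; python3 go.py .658 -.2560 .075 -14
```

```text
time: 13.9
position: [0.5448, -0.2297, 0.2218]
tool_rot: [2.453, 1.923, 0.059]
ft_force: [-0.3, 0.7, 3.1]
grip_width: 0.997
delta [ -1.  109.2 170.6] twist 0.003 tilt [ 0.0444  0.0043 -0.999 ] F [-0.3  0.7  3.1] w 86.8 t 13.9 q7 0.35
time: 14.52
position: [0.627, -0.2495, 0.2235]
tool_rot: [2.475, 1.929, 0.078]
ft_force: [0.4, 0.3, -0.3]
grip_width: 1.0
delta [ -5.   26.2 168.4] twist -0.003 tilt [ 0.041   0.0286 -0.9987] F [ 0.4  0.3 -0.3] w 87.0 t 14.53 q7 0.42
```

```bash
python3 -m inch '[[1,-2,17,40,0],[1,-2,6,45,0],[1,0,2,40,0],[1,0,0,25,0]]'; python3 go.py .658 -.2560 .075 -14
```

```text
time: 15.02
position: [0.6564, -0.2577, 0.0745]
tool_rot: [2.474, 1.923, 0.084]
ft_force: [0.4, 0.4, 0.8]
grip_width: 0.999
delta [ 1.3  0.4 18.6] twist -0.006 tilt [ 0.0464  0.0273 -0.9986] F [0.4 0.4 0.8] w 86.9 t 15.03 q7 0.49
```

```bash
python3 -m inch '[[1,1,0,14,0],[1,0,0,5,0],[-1,0,0,1,0],[-1,0,0,0,0],[-1,0,0,0,0]]' 20; python3 -m inch '[[-1,0,0,0,0],[-1,0,0,0,0]]'; python3 go.py .658 -.2560 .075 -14; python3 held.py wrist w1.png
```

```text
time: 15.65
position: [0.6569, -0.2567, 0.0558]
tool_rot: [2.475, 1.921, 0.085]
ft_force: [-0.4, 0.6, -0.5]
grip_width: 0.754
time: 15.9
position: [0.6571, -0.2568, 0.0564]
tool_rot: [2.474, 1.921, 0.086]
ft_force: [-0.4, -0.2, -1.7]
grip_width: 0.752
delta [1.  0.7 0.4] twist -0.007 tilt [ 0.0482  0.0269 -0.9985] F [-0.4 -0.2 -1.7] w 65.4 t 15.9 q7 0.5
```

View pics/w1.png

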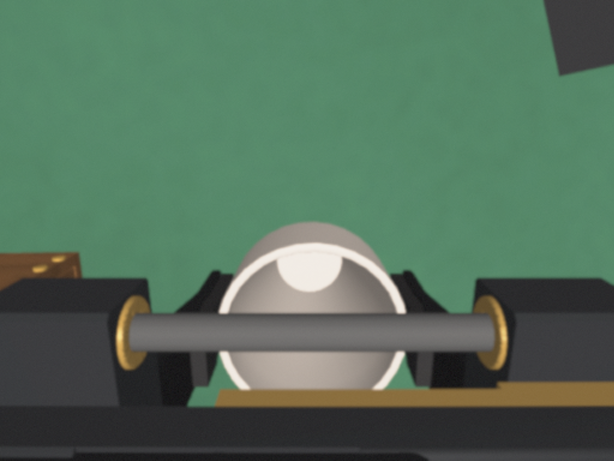

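The wrist view shows the tumbler's rim centred between the pads. I'll lift it and carry it to the large bay.

```bash
python3 -m inch '[[-1,0,0,-40,0],[-1,0,0,-50,0],[-1,0,0,-40,0]]'; python3 go.py .4529 -.3829 .2 -14
```

```text
time: 16.32
position: [0.6485, -0.2585, 0.1844]
tool_rot: [2.48, 1.926, 0.078]
ft_force: [0.2, 0.3, -0.1]
grip_width: 0.764
delta [-168.9 -158.6   -8.1] twist -0.007 tilt [ 0.0393  0.0298 -0.9988] F [ 0.2  0.3 -0.1] w 66.5 t 16.32 q7 0.44
```

```bash
python3 -m inch '[[-1,-41,-39,0,0],[-1,-41,-39,0,0],[-1,-41,-39,0,0],[-1,-30,-25,0,0],[-1,-10,-8,0,0]]'; python3 go.py .4529 -.3829 .2 -14;  python3 held.py scene s2.png
```

```text
time: 16.95
position: [0.4615, -0.3833, 0.1773]
tool_rot: [2.47, 1.925, 0.086]
ft_force: [-0.3, -0.8, -0.9]
grip_width: 0.756
delta [-1.6 -8.2 -4.1] twist -0.003 tilt [ 0.0488  0.0267 -0.9984] F [-0.3 -0.8 -0.9] w 65.8 t 16.95 q7 0.73
```

View pics/s2.png

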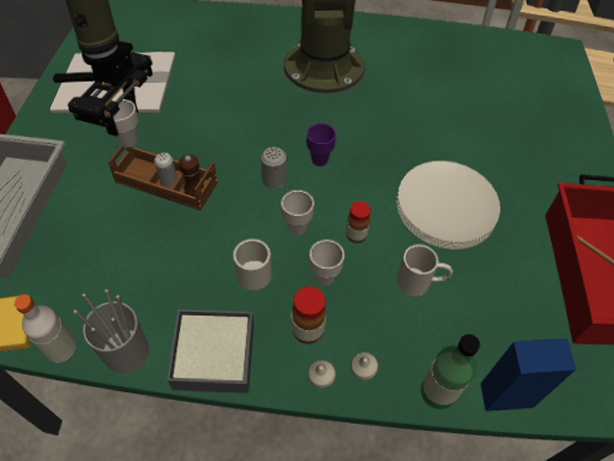

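The scene view shows the salt shaker and mill standing in their bays at (165,170) and (190,172). The tumbler is held above the far bay at (125,122).

```bash
python3 -m inch '[[-1,-2,-12,35,0],[-1,0,-3,35,0],[-1,-4,-2,10,0],[-1,0,0,0,0]]'; python3 go.py .4529 -.3829 .081 -14
```

```text
time: 17.5
position: [0.4536, -0.3806, 0.0956]
tool_rot: [2.461, 1.932, 0.09]
ft_force: [-0.8, 0.3, -1.2]
grip_width: 0.754
delta [-3.7 -1.6 33.5] twist 0.004 tilt [ 0.0522  0.0264 -0.9983] F [-0.8  0.3 -1.2] w 65.6 t 17.5 q7 0.8
```

```bash
python3 -m inch '[[-1,-4,-4,15,0],[-1,-2,-2,10,0],[-1,-1,-1,4,0]]'; python3 go.py .4529 -.3829 .081 -14; python3 -m inch '[[-1,0,0,3,0],[-1,0,0,2,0],[-1,0,0,2,0]]'; python3 go.py .4529 -.3829 .081 -14
```

```text
time: 17.88
position: [0.4487, -0.386, 0.0665]
tool_rot: [2.456, 1.932, 0.091]
ft_force: [0.2, -0.0, -0.5]
grip_width: 0.75
delta [3.8 3.1 4.8] twist 0.006 tilt [ 0.0554  0.0242 -0.9982] F [ 0.2 -0.  -0.5] w 65.2 t 17.88 q7 0.84
time: 18.25
position: [0.449, -0.3869, 0.0614]
tool_rot: [2.456, 1.931, 0.093]
ft_force: [-4.3, 3.5, 17.7]
grip_width: 0.758
delta [ 4.9  2.9 -0.3] twist 0.005 tilt [ 0.0563  0.0241 -0.9981] F [-4.3  3.5 17.7] w 66.0 t 18.25 q7 0.85
```

```bash
python3 -m inch '[[-1,4,3,-2,0],[-1,0,0,0,0],[-1,0,0,3,0]]'; python3 go.py .4529 -.3829 .081 -14; python3 -m inch '[[0.95,0,0,0,0],[0.95,0,0,0,0],[0.95,0,0,-1,0],[0.95,0,0,-1,0]]';python3 -m inch '[[1,0,0,-30,0],[1,0,0,-50,0],[1,0,0,-60,0],[1,0,0,-60,0]]'; python3 go.py .5586 -.001 .2 -14
```

```text
time: 18.62
position: [0.4539, -0.3841, 0.0615]
tool_rot: [2.455, 1.93, 0.094]
ft_force: [-0.8, 0.9, 7.3]
grip_width: 0.756
delta [ 0.9 -1.2 -0.5] twist 0.005 tilt [ 0.0582  0.0232 -0.998 ] F [-0.8  0.9  7.3] w 65.7 t 18.62 q7 0.84
time: 19.12
position: [0.4536, -0.3839, 0.063]
tool_rot: [2.455, 1.93, 0.094]
ft_force: [-0.4, 0.3, 0.1]
grip_width: 0.971
time: 19.62
position: [0.44, -0.3861, 0.2631]
tool_rot: [2.463, 1.936, 0.088]
ft_force: [0.6, -0.0, 1.1]
grip_width: 1.003
delta [398.6  20.5  98.8] twist 0.005 tilt [ 0.0488  0.0287 -0.9984] F [ 0.6 -0.   1.1] w 87.3 t 19.62 q7 0.69
```

```bash
python3 -m inch '[[1,60,3,0,0],[1,60,3,0,0],[1,60,3,0,0],[1,60,3,0,0],[1,60,3,0,0]]'; python3 -m inch '[[1,50,3,10,0],[1,30,2,15,0],[1,10,0,10,0],[1,0,0,10,0]]'; python3 go.py .5586 -.001 .075 -14
```

```text
time: 20.25
position: [0.5279, -0.1024, 0.282]
tool_rot: [2.472, 1.905, 0.099]
ft_force: [1.3, -0.2, -0.6]
grip_width: 1.0
time: 20.75
position: [0.5596, -0.0098, 0.2395]
tool_rot: [2.466, 1.912, 0.101]
ft_force: [0.4, -0.2, -0.1]
grip_width: 1.001
delta [  1.  -13.2 183.2] twist -0.009 tilt [ 0.0629  0.0247 -0.9977] F [ 0.4 -0.2 -0.1] w 87.1 t 20.75 q7 -0.19
```

```bash
python3 -m inch '[[1,1,-12,55,0],[1,0,0,55,0],[1,0,0,45,0],[1,0,0,12,0]]'; python3 go.py .5586 -.001 .075 -14
```

```text
time: 21.25
position: [0.5586, -0.0128, 0.0685]
tool_rot: [2.477, 1.891, 0.103]
ft_force: [-0.1, 0.2, 0.4]
grip_width: 0.999
delta [10.9 -3.9 12.8] twist -0.023 tilt [ 0.0667  0.0217 -0.9975] F [-0.1  0.2  0.4] w 86.9 t 21.25 q7 -0.04
```

```bash
python3 -m inch '[[1,11,-3,9,-0.02],[1,2,0,4,0],[1,0,0,0,0]]'; python3 go.py .5586 -.001 .075 -14
```

```text
time: 21.62
position: [0.5622, -0.0006, 0.0583]
tool_rot: [2.457, 1.912, 0.108]
ft_force: [-0.4, 0.8, 0.1]
grip_width: 0.999
delta [-1.3 -3.5  2. ] twist -0.005 tilt [ 0.0712  0.0218 -0.9972] F [-0.4  0.8  0.1] w 86.9 t 21.62 q7 -0.03
```

```bash
python3 -m inch '[[-1,-1,-2,2,0],[-1,0,0,0,0],[-1,0,0,0,0],[-1,0,0,0,0]]' 20; python3 -m inch '[[-1,0,0,-50,0],[-1,0,0,-60,0],[-1,0,0,-60,0]]'; python3 go.py .4529 -.3829 .22 -14
```

```text
time: 22.12
position: [0.5614, -0.0008, 0.0582]
tool_rot: [2.456, 1.911, 0.114]
ft_force: [-0.2, 0.1, -0.8]
grip_width: 0.768
time: 22.5
position: [0.5448, -0.0045, 0.2264]
tool_rot: [2.459, 1.914, 0.095]
ft_force: [1.3, 1.3, -0.8]
grip_width: 0.772
delta [-390.     2.9   12.5] twist -0.005 tilt [ 0.0629  0.0186 -0.9978] F [ 1.3  1.3 -0.8] w 67.2 t 22.5 q7 -0.23
```

```bash
python3 -m inch '[[-1,-60,0,0,0],[-1,-60,0,0,0],[-1,-60,0,0,0],[-1,-60,0,0,0],[-1,-60,0,0,0]]'; python3 -m inch '[[-1,-55,0,0,0],[-1,-20,0,0,0],[-1,-8,0,0,0],[-1,0,0,0,0]]'; python3 go.py .4529 -.3829 .2 -14; python3 hm.py .033 -.012 0.012
```

```text
time: 23.12
position: [0.4769, -0.2967, 0.2212]
tool_rot: [2.44, 1.929, 0.122]
ft_force: [0.2, -0.6, -1.3]
grip_width: 0.771
time: 23.62
position: [0.4531, -0.385, 0.2167]
tool_rot: [2.449, 1.917, 0.117]
ft_force: [0.3, 0.2, -0.6]
grip_width: 0.761
delta [ 0.5 -3.1 35.6] twist 0.0 tilt [ 0.0767  0.0235 -0.9968] F [ 0.3  0.2 -0.6] w 66.2 t 23.62 q7 0.73
n 240 axis [ 0.4577 -0.3895] off tcp [ 4.7 -4.5] lowest rel tcp [-11.8 -11.8 -10.9 -10.7 -10.7]
```

```bash
cat > see.py <<'E'
# see.py x y name : crop scene around stack; list silhouettes per height slice
import sys;from h import *
from scipy.optimize import least_squares
x,y=map(float,sys.argv[1:3]);im=ctrl.get_image("scene");X=cloud(im)
uv,_=cv2.projectPoints(np.array([[x,y,.12]]),cv2.Rodrigues(im["R"])[0],im["t"],im["K"],np.array(im["distortion"]))
u,v=uv.ravel().astype(int);save(im,sys.argv[3],(max(u-60,0),max(v-60,0),u+60,v+60),5)
c=im["color"].astype(int);white=(c.min(-1)>60)&(c.max(-1)-c.min(-1)<45)
P=X[white];P=P[np.hypot(P[:,0]-x,P[:,1]-y)<.06]
p=ctrl.get_state()["position"]
for z in np.arange(.03,.30,.01):
    Q=P[abs(P[:,2]-z)<.005]
    if len(Q)>4:
        s=least_squares(lambda q:np.hypot(Q[:,0]-q[0],Q[:,1]-q[1])-q[2],[x,y,.03],loss="soft_l1",f_scale=.001).x
        s2=least_squares(lambda q:np.hypot(Q[:,0]-q[0],Q[:,1]-q[1])-.033,[x,y],loss="soft_l1",f_scale=.001).x
        print(z.round(3),len(Q),"fit",s.round(4),"r33",s2.round(4),"ymid",((np.percentile(Q[:,1],1)+np.percentile(Q[:,1],99))/2).round(4),"yw",np.ptp(Q[:,1]).round(3),"xmax",Q[:,0].max().round(4))
E
python3 see.py .4529 -.3839 c1.png
```

```text
0.03 22 fit [ 0.4537 -0.3854  0.0251] r33 [ 0.4477 -0.3912] ymid -0.3724 yw 0.023 xmax 0.4805
0.04 27 fit [ 0.4547 -0.3841  0.025 ] r33 [ 0.449  -0.3902] ymid -0.3781 yw 0.04 xmax 0.4812
0.05 50 fit [ 0.456  -0.3831  0.0249] r33 [ 0.4666 -0.3952] ymid -0.3832 yw 0.053 xmax 0.481
0.06 67 fit [ 0.4589 -0.3822  0.0291] r33 [ 0.4624 -0.3816] ymid -0.3825 yw 0.06 xmax 0.489
0.07 125 fit [ 0.458  -0.3823  0.0303] r33 [ 0.4586 -0.3832] ymid -0.3828 yw 0.081 xmax 0.4924
0.08 136 fit [ 0.4568 -0.3827  0.0314] r33 [ 0.457 -0.383] ymid -0.3825 yw 0.068 xmax 0.4899
0.09 142 fit [ 0.4563 -0.3836  0.0318] r33 [ 0.4562 -0.3836] ymid -0.3834 yw 0.067 xmax 0.4907
0.1 56 fit [ 0.4561 -0.3838  0.0314] r33 [ 0.4561 -0.3833] ymid -0.3835 yw 0.065 xmax 0.4877
0.16 13 fit [ 0.4515 -0.3836  0.0186] r33 [ 0.4394 -0.3933] ymid -0.3745 yw 0.02 xmax 0.4705
0.17 30 fit [ 0.4529 -0.3834  0.0193] r33 [ 0.443  -0.3944] ymid -0.3731 yw 0.019 xmax 0.4736
0.18 33 fit [ 0.4508 -0.3853  0.0225] r33 [ 0.4439 -0.3943] ymid -0.3727 yw 0.022 xmax 0.4742
0.19 33 fit [ 0.4515 -0.3847  0.0234] r33 [ 0.444  -0.3916] ymid -0.3726 yw 0.026 xmax 0.477
0.2 43 fit [ 0.451  -0.3862  0.0258] r33 [ 0.4463 -0.3927] ymid -0.3789 yw 0.04 xmax 0.4778
0.21 56 fit [ 0.4521 -0.385   0.0259] r33 [ 0.4607 -0.395 ] ymid -0.3838 yw 0.051 xmax 0.4789
0.22 115 fit [ 0.4544 -0.3841  0.0297] r33 [ 0.4578 -0.3881] ymid -0.382 yw 0.058 xmax 0.4869
0.23 101 fit [ 0.454  -0.3844  0.031 ] r33 [ 0.4551 -0.3872] ymid -0.3782 yw 0.05 xmax 0.4872
0.24 95 fit [ 0.4539 -0.3833  0.0309] r33 [ 0.4546 -0.3863] ymid -0.374 yw 0.046 xmax 0.4874
0.25 79 fit [ 0.4542 -0.3859  0.0321] r33 [ 0.4544 -0.3871] ymid -0.3769 yw 0.053 xmax 0.4949
```

View pics/c1.png

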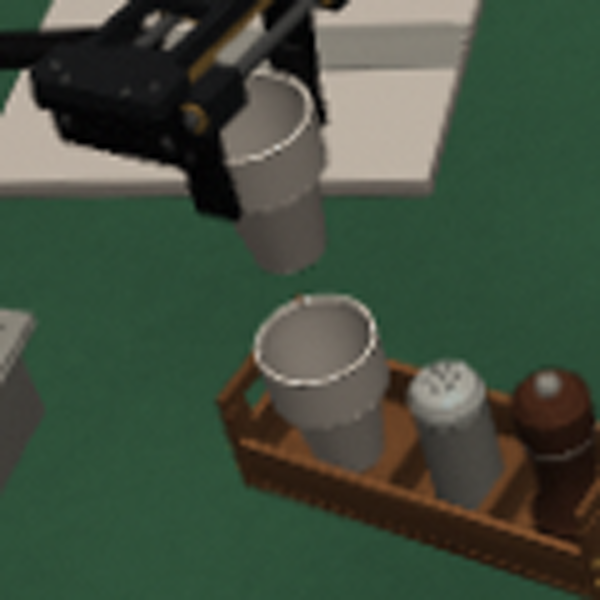

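```bash
python3 -m inch '[[-1,2,4,35,0],[-1,0,2,30,0],[-1,0,1,5,0]]'; python3 go.py .4555 -.3835 .1145 -14
```

```text
time: 24.1
position: [0.4717, -0.3768, 0.1477]
tool_rot: [2.437, 1.93, 0.127]
ft_force: [-0.3, 0.3, -0.5]
grip_width: 0.76
delta [-12.6 -18.   50.5] twist 0.012 tilt [ 0.0825  0.027  -0.9962] F [-0.3  0.3 -0.5] w 66.2 t 24.1 q7 0.78
```

```bash
python3 -m inch '[[-1,-10,-14,0,0.01],[-1,0,0,0,0]]'; python3 go.py .4555 -.3835 .1667 -14
```

```text
time: 24.35
position: [0.4553, -0.3833, 0.1476]
tool_rot: [2.446, 1.919, 0.128]
ft_force: [-1.1, -0.1, -0.2]
grip_width: 0.762
delta [-0.2  0.2 -0.1] twist 0.002 tilt [ 0.0833  0.0267 -0.9962] F [-1.1 -0.1 -0.2] w 66.3 t 24.35 q7 0.79
```

```bash
python3 -m inch '[[-1,-0.8,-1.5,10,0],[-1,-0.8,-1.5,10,0],[-1,-0.8,-1.5,10,0]]'; python3 go.py .4555 -.3835 .1145 -14
```

```text
time: 24.72
position: [0.4537, -0.3843, 0.1175]
tool_rot: [2.443, 1.917, 0.131]
ft_force: [0.2, 0.2, -1.1]
grip_width: 0.759
delta [ 0.2 -0.2 22.1] twist 0.003 tilt [ 0.0871  0.0259 -0.9959] F [ 0.2  0.2 -1.1] w 66.0 t 24.73 q7 0.83
```

```bash
python3 -m inch '[[-1,0,-0.3,9,0],[-1,0,-0.3,7,0],[-1,0,0,3,0]]'; python3 go.py .4555 -.3835 .1145 -14;python3 -m inch '[[-1,0,0,2,0],[-1,0,0,2,0]]'; python3 go.py .4555 -.3835 .1145 -14
```

```text
time: 25.1
position: [0.4543, -0.3837, 0.0967]
tool_rot: [2.444, 1.918, 0.13]
ft_force: [-4.4, 2.5, 19.0]
grip_width: 0.762
delta [0.4 1.  1.3] twist 0.002 tilt [ 0.0853  0.0263 -0.996 ] F [-4.4  2.5 19. ] w 66.3 t 25.1 q7 0.84
time: 25.35
position: [0.4545, -0.3859, 0.0972]
tool_rot: [2.444, 1.916, 0.131]
ft_force: [-5.2, 3.4, 14.8]
grip_width: 0.758
delta [2.5 0.2 1.9] twist 0.002 tilt [ 0.0869  0.0256 -0.9959] F [-5.2  3.4 14.8] w 65.9 t 25.35 q7 0.85
```

```bash
python3 -m inch '[[0.95,0,0,-1,0],[0.95,0,0,0,0],[0.95,0,0,0,0]]';python3 -m inch '[[1,0,-2,-30,0],[1,0,0,-60,0],[1,0,0,-60,0]]'; python3 go.py .674 .0697 .2 -14; python3 see.py .4529 -.3839 c2.png | cut -c1-90
```

```text
time: 25.72
position: [0.4551, -0.3867, 0.0991]
tool_rot: [2.442, 1.915, 0.132]
ft_force: [0.5, 0.5, 0.2]
grip_width: 0.954
time: 26.1
position: [0.4386, -0.3863, 0.246]
tool_rot: [2.45, 1.923, 0.125]
ft_force: [1.3, -0.4, -0.1]
grip_width: 1.0
delta [495.  114.8  97. ] twist 0.003 tilt [ 0.0786  0.0299 -0.9965] F [ 1.3 -0.4 -0.1] w 87.0 t 26.1 q7 0.71
0.03 21 fit [ 0.4455 -0.3887  0.0339] r33 [ 0.4462 -0.3881] ymid -0.3712 yw 0.022 xmax 0.4
0.04 26 fit [ 0.4568 -0.3844  0.0244] r33 [ 0.4503 -0.391 ] ymid -0.3712 yw 0.022 xmax 0.4
0.05 26 fit [ 0.4535 -0.387   0.0291] r33 [ 0.4507 -0.39  ] ymid -0.3703 yw 0.024 xmax 0.4
0.06 14 fit [ 0.4443 -0.3882  0.043 ] r33 [ 0.4541 -0.3834] ymid -0.3719 yw 0.04 xmax 0.48
0.07 70 fit [ 0.456  -0.3827  0.032 ] r33 [ 0.4551 -0.3834] ymid -0.3748 yw 0.05 xmax 0.49
0.08 67 fit [ 0.4577 -0.3822  0.0303] r33 [ 0.4553 -0.3837] ymid -0.3764 yw 0.054 xmax 0.4
0.09 115 fit [ 0.4574 -0.3816  0.0301] r33 [ 0.4561 -0.3829] ymid -0.38 yw 0.061 xmax 0.48
0.1 132 fit [ 0.4565 -0.383   0.0303] r33 [ 0.4559 -0.3829] ymid -0.3816 yw 0.063 xmax 0.4
0.11 138 fit [ 0.4553 -0.383   0.0305] r33 [ 0.4551 -0.3828] ymid -0.3835 yw 0.063 xmax 0.
0.12 130 fit [ 0.4549 -0.3836  0.0311] r33 [ 0.4551 -0.3841] ymid -0.3828 yw 0.064 xmax 0.
0.13 123 fit [ 0.4546 -0.3832  0.0309] r33 [ 0.4544 -0.3837] ymid -0.383 yw 0.064 xmax 0.4
```

View pics/c2.png

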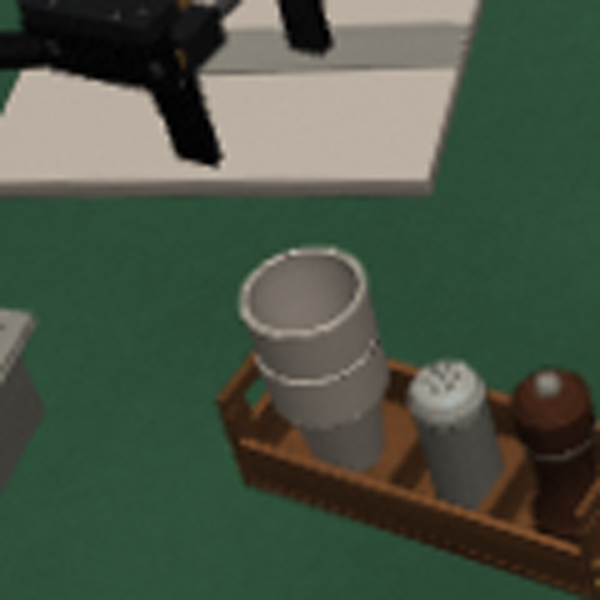

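The crop shows the second tumbler seated at (305,310), with its rim at z≈0.13 and only its band visible. The last tumbler is next. I'll keep the jaws at this yaw, because the gripper's body then stays short of the big jar and above it.

```bash
python3 -m inch '[[1,58,13,0,0],[1,58,13,0,0],[1,58,13,0,0],[1,58,13,0,0],[1,58,13,0,0]]'; python3 -m inch '[[1,58,13,0,0],[1,58,10,0,0],[1,40,5,0,0],[1,10,0,0,0]]'; python3 go.py .674 .0697 .2 -14
```

```text
time: 26.78
position: [0.5742, -0.1264, 0.2747]
tool_rot: [2.452, 1.891, 0.138]
ft_force: [1.4, -0.5, 0.2]
grip_width: 0.999
time: 27.28
position: [0.6457, 0.0399, 0.2823]
tool_rot: [2.444, 1.905, 0.139]
ft_force: [-0.7, -0.6, 0.8]
grip_width: 1.002
delta [ 31.1  11.3 104.2] twist -0.004 tilt [ 0.0949  0.0235 -0.9952] F [-0.7 -0.6  0.8] w 87.2 t 27.27 q7 -0.13
```

```bash
python3 -m inch '[[1,28,3,40,0],[1,4,0,50,0],[1,0,-2,30,0],[1,0,0,0,0]]'; python3 go.py .674 .0697 .078 -14
```

```text
time: 27.78
position: [0.6661, 0.0712, 0.161]
tool_rot: [2.445, 1.901, 0.138]
ft_force: [0.3, 0.2, -0.5]
grip_width: 0.999
delta [ -4.   -0.9 102.2] twist -0.007 tilt [ 0.0955  0.0215 -0.9952] F [ 0.3  0.2 -0.5] w 86.9 t 27.77 q7 -0.11
```

```bash
python3 -m inch '[[1,-3,0,50,0],[1,0,-1,35,0],[1,0,0,12,0]]'; python3 go.py .6758 .0701 .078 -14
```

```text
time: 28.15
position: [0.678, 0.0673, 0.0689]
tool_rot: [2.443, 1.893, 0.15]
ft_force: [-0.4, 0.4, 0.3]
grip_width: 0.997
delta [ 1.7 -3.8  9.7] twist -0.01 tilt [ 0.1054  0.0223 -0.9942] F [-0.4  0.4  0.3] w 86.8 t 28.15 q7 -0.04
```

```bash
python3 -m inch '[[1,2,-4,8,-0.01],[-1,1,-1,2,0],[-1,0,0,0,0],[-1,0,0,0,0],[-1,0,0,0,0]]' 20; python3 go.py .6758 .0701 .078 -14;python3 held.py scene s3.png
```

```text
time: 28.78
position: [0.6777, 0.0713, 0.0638]
tool_rot: [2.431, 1.903, 0.16]
ft_force: [-0.1, 1.1, -0.6]
grip_width: 0.781
delta [-1.9 -2.1  4.5] twist -0.001 tilt [ 0.1123  0.0239 -0.9934] F [-0.1  1.1 -0.6] w 68.0 t 28.77 q7 -0.03
```

View pics/s3.png

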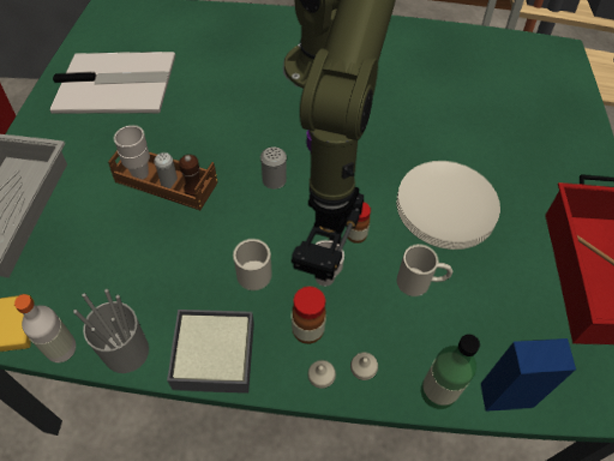

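The scene view shows the gripper straddling the tumbler at (325,262), clear of the big jar at (310,310). I'll lift.

```bash
python3 -m inch '[[-1,0,0,0,0],[-1,0,0,-50,0],[-1,0,0,-60,0],[-1,0,0,-60,0],[-1,0,0,-30,0]]' 25; python3 go.py .4555 -.3835 .27 -14
```

```text
time: 29.45
position: [0.6528, 0.0665, 0.2641]
tool_rot: [2.434, 1.904, 0.149]
ft_force: [1.4, -0.1, -1.0]
grip_width: 0.779
delta [-484.2  -83.1  -17.4] twist -0.001 tilt [ 0.105   0.0216 -0.9942] F [ 1.4 -0.1 -1. ] w 67.8 t 29.45 q7 -0.16
```

```bash
python3 -m inch '[[-1,-58,-10,0,0],[-1,-58,-10,0,0],[-1,-58,-10,0,0],[-1,-58,-10,0,0],[-1,-58,-10,0,0]]'; python3 -m inch '[[-1,-58,-10,0,0],[-1,-58,-10,0,0],[-1,-40,-8,0,0],[-1,-15,0,0,0]]'; python3 go.py .4555 -.3835 .25 -14
```

```text
time: 30.08
position: [0.5376, -0.2048, 0.2487]
tool_rot: [2.419, 1.916, 0.164]
ft_force: [0.8, -0.2, -0.7]
grip_width: 0.778
time: 30.58
position: [0.4651, -0.374, 0.2373]
tool_rot: [2.425, 1.905, 0.168]
ft_force: [-0.1, 0.9, -0.9]
grip_width: 0.779
delta [-11.8  -7.7   4.9] twist 0.002 tilt [ 0.1182  0.0252 -0.9927] F [-0.1  0.9 -0.9] w 67.8 t 30.57 q7 0.69
```

```bash
python3 -m inch '[[-1,-10,-7,0,0],[-1,0,0,0,0]]'; python3 go.py .4555 -.3835 .25 -14; python3 see.py .4529 -.3839 c3.png | cut -c1-110
```

```text
time: 30.82
position: [0.4539, -0.3839, 0.2358]
tool_rot: [2.429, 1.9, 0.166]
ft_force: [-0.6, -0.3, -0.9]
grip_width: 0.779
delta [0.6 0.9 4.9] twist -0.002 tilt [ 0.1172  0.0245 -0.9928] F [-0.6 -0.3 -0.9] w 67.8 t 30.82 q7 0.71
0.03 23 fit [ 0.4576 -0.3818  0.0199] r33 [ 0.447  -0.3908] ymid -0.3736 yw 0.024 xmax 0.4799
0.04 26 fit [ 0.451  -0.3891  0.0313] r33 [ 0.4497 -0.3903] ymid -0.3712 yw 0.026 xmax 0.4821
0.05 28 fit [ 0.4592 -0.3817  0.0228] r33 [ 0.4504 -0.3884] ymid -0.3712 yw 0.027 xmax 0.4834
0.06 18 fit [ 0.4486 -0.3858  0.0386] r33 [ 0.4541 -0.383 ] ymid -0.371 yw 0.038 xmax 0.4886
0.07 61 fit [ 0.4543 -0.3845  0.0339] r33 [ 0.4552 -0.384 ] ymid -0.3817 yw 0.079 xmax 0.4913
0.08 74 fit [ 0.4577 -0.3818  0.0305] r33 [ 0.4556 -0.3833] ymid -0.3773 yw 0.054 xmax 0.4893
0.09 108 fit [ 0.4575 -0.3819  0.0304] r33 [ 0.4566 -0.3833] ymid -0.3794 yw 0.06 xmax 0.4902
0.1 134 fit [ 0.4564 -0.3825  0.0301] r33 [ 0.456  -0.3824] ymid -0.3816 yw 0.064 xmax 0.4908
0.11 143 fit [ 0.4556 -0.383   0.0307] r33 [ 0.4555 -0.3828] ymid -0.383 yw 0.065 xmax 0.4877
0.12 131 fit [ 0.4548 -0
[... 591 characters left out ...]
0.3951] ymid -0.3733 yw 0.023 xmax 0.4765
0.22 40 fit [ 0.4524 -0.3864  0.0261] r33 [ 0.4593 -0.3988] ymid -0.3843 yw 0.047 xmax 0.4789
0.23 88 fit [ 0.4545 -0.3826  0.0296] r33 [ 0.4577 -0.3856] ymid -0.3812 yw 0.056 xmax 0.4863
0.24 138 fit [ 0.4541 -0.3834  0.0304] r33 [ 0.4556 -0.3863] ymid -0.3805 yw 0.061 xmax 0.4904
0.25 120 fit [ 0.4537 -0.3848  0.0312] r33 [ 0.455  -0.3871] ymid -0.3805 yw 0.058 xmax 0.491
0.26 110 fit [ 0.453  -0.3849  0.0311] r33 [ 0.4536 -0.3876] ymid -0.3744 yw 0.051 xmax 0.4927
0.27 10 fit [ 0.4581 -0.3904  0.0358] r33 [ 0.4562 -0.3875] ymid -0.3782 yw 0.051 xmax 0.4913
0.29 5 fit [ 0.403  -0.3738  0.0127] r33 [ 0.4356 -0.3705] ymid -0.3738 yw 0.026 xmax 0.4086
```

View pics/c3.png

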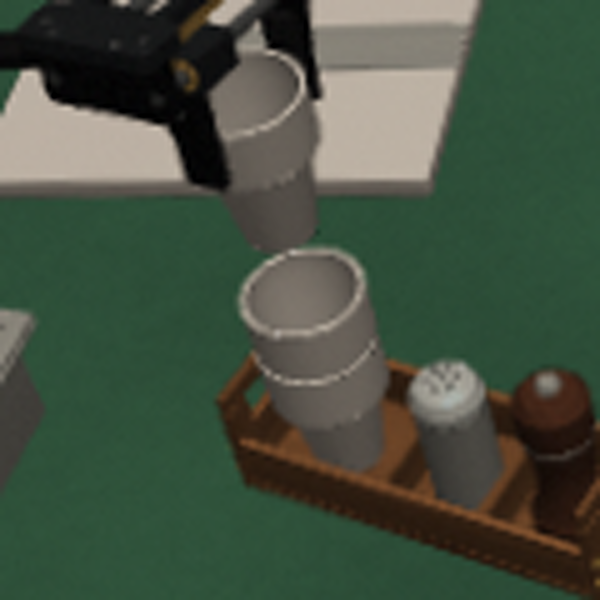

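The crop shows the held tumbler upright at (270,150), within about 1 mm of being over the stack at (305,290). I'll lower it in small steps.

```bash
python3 -m inch '[[-1,-0.5,-1.5,15,0],[-1,-0.5,-2,15,0],[-1,-0.5,-2,10,0]]'; python3 go.py .455 -.383 .209 -14
```

```text
time: 31.25
position: [0.4564, -0.3787, 0.1928]
tool_rot: [2.422, 1.91, 0.171]
ft_force: [-0.2, 0.4, -0.6]
grip_width: 0.778
delta [-4.6 -0.7  2.5] twist 0.006 tilt [ 0.1189  0.0273 -0.9925] F [-0.2  0.4 -0.6] w 67.7 t 31.25 q7 0.75
```

```bash
python3 -m inch '[[-1,-4.5,-1,3,0],[-1,0,0,0,0]]'; python3 go.py .455 -.383 .209 -14;python3 -m inch '[[-1,-0.7,-1.7,10,0],[-1,-0.7,-1.7,10,0],[-1,-0.7,-1.7,10,0]]'; python3 go.py .455 -.383 .1565 -14
```

```text
time: 31.5
position: [0.4543, -0.3821, 0.1878]
tool_rot: [2.423, 1.912, 0.169]
ft_force: [0.2, 0.6, -1.1]
grip_width: 0.778
delta [-0.6  1.1 -2.2] twist 0.006 tilt [ 0.1169  0.0284 -0.9927] F [ 0.2  0.6 -1.1] w 67.7 t 31.5 q7 0.76
time: 31.88
position: [0.453, -0.3829, 0.1566]
tool_rot: [2.422, 1.91, 0.17]
ft_force: [-0.5, 0.3, -0.6]
grip_width: 0.779
delta [-0.7 -0.1 19.2] twist 0.006 tilt [ 0.1187  0.0271 -0.9926] F [-0.5  0.3 -0.6] w 67.7 t 31.88 q7 0.79
```

```bash
python3 -m inch '[[-1,-0.5,-0.3,8,0],[-1,-0.3,-0.3,6,0],[-1,0,0,3,0]]'; python3 go.py .455 -.383 .1565 -14; python3 -m inch '[[-1,0,0,2,0],[-1,0,0,2,0]]'; python3 go.py .455 -.383 .1565 -14
```

```text
time: 32.25
position: [0.4538, -0.3827, 0.1375]
tool_rot: [2.423, 1.911, 0.169]
ft_force: [0.1, -0.9, -0.4]
grip_width: 0.775
delta [0.  1.2 0.1] twist 0.006 tilt [ 0.1175  0.0278 -0.9927] F [ 0.1 -0.9 -0.4] w 67.4 t 32.25 q7 0.81
time: 32.5
position: [0.4557, -0.3845, 0.1364]
tool_rot: [2.42, 1.908, 0.172]
ft_force: [-3.8, 0.8, 13.7]
grip_width: 0.776
delta [ 1.3 -0.9 -1.2] twist 0.006 tilt [ 0.1213  0.0254 -0.9923] F [-3.8  0.8 13.7] w 67.5 t 32.5 q7 0.82
```

```bash
python3 -m inch '[[1,0,0,-1,0],[1,0,0,0,0],[1,0,0,0,0],[1,0,0,0,0]]';python3 -m inch '[[1,0,0,-25,0],[1,0,3,-40,0],[1,0,6,-60,0],[1,0,0,-60,0]]'; python3 go.py .455 -.383 .3 -14; python3 see.py .4529 -.3839 c4.png | cut -c1-90
```

```text
time: 33.0
position: [0.4562, -0.385, 0.1383]
tool_rot: [2.418, 1.907, 0.173]
ft_force: [-0.2, 0.4, 0.7]
grip_width: 0.988
time: 33.5
position: [0.4409, -0.3883, 0.3218]
tool_rot: [2.426, 1.915, 0.167]
ft_force: [0.6, -0.0, 0.4]
grip_width: 1.001
delta [ 6.1  8.2 42.3] twist 0.007 tilt [ 0.113   0.0305 -0.9931] F [ 0.6 -0.   0.4] w 87.1 t 33.5 q7 0.67
0.03 20 fit [ 0.4532 -0.3871  0.0269] r33 [ 0.4483 -0.3911] ymid -0.3722 yw 0.023 xmax 0.4
0.04 25 fit [ 0.4596 -0.3785  0.0189] r33 [ 0.4477 -0.388 ] ymid -0.3704 yw 0.023 xmax 0.4
0.05 26 fit [ 0.4558 -0.3829  0.0255] r33 [ 0.4499 -0.3882] ymid -0.3693 yw 0.024 xmax 0.4
0.06 18 fit [ 0.4563 -0.3835  0.0314] r33 [ 0.4547 -0.3842] ymid -0.3754 yw 0.046 xmax 0.4
0.07 61 fit [ 0.4564 -0.3828  0.0319] r33 [ 0.4553 -0.3836] ymid -0.376 yw 0.055 xmax 0.49
0.08 67 fit [ 0.4555 -0.3837  0.0327] r33 [ 0.4552 -0.3839] ymid -0.3753 yw 0.05 xmax 0.49
0.09 63 fit [ 0.4559 -0.3836  0.0322] r33 [ 0.4551 -0.3842] ymid -0.3758 yw 0.053 xmax 0.4
0.1 77 fit [ 0.4543 -0.3838  0.0323] r33 [ 0.4536 -0.384 ] ymid -0.3803 yw 0.06 xmax 0.490
0.11 66 fit [ 0.4529 -0.3846  0.0327] r33 [ 0.4527 -0.3849] ymid -0.3758 yw 0.05 xmax 0.48
0.12 105 fit [ 0.4571 -0.3822  0.0291] r33 [ 0.4545 -0.3838] ymid -0.3804 yw 0.06 xmax 0.4
0.13 129 fit [ 0.4569 -0.3833  0.0296] r33 [ 0.4568 -0.385 ] ymid -0.3818 yw 0.062 xmax 0.
0.14 138 fit [ 0.4563 -0.3846  0.0303] r33 [ 0.4572 -0.3861] ymid -0.3845 yw 0.063 xmax 0.
0.15 141 fit [ 0.4558 -0.3852  0.0312] r33 [ 0.4563 -0.3853] ymid -0.3852 yw 0.065 xmax 0.
0.16 172 fit [ 0.4553 -0.3845  0.0319] r33 [ 0.4554 -0.3845] ymid -0.3845 yw 0.066 xmax 0.
0.17 21 fit [ 0.4565 -0.3845  0.0322] r33 [ 0.4568 -0.3842] ymid -0.385 yw 0.067 xmax 0.48
```

View pics/c4.png

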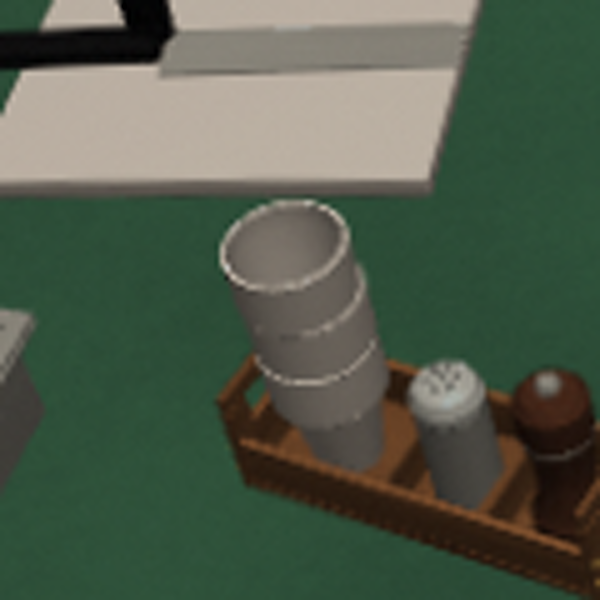

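The crop shows three nested tumblers with even bands. The top one, at (285,245), sits slightly to the left. I'll check its rim height and tilt by fitting a plane, and also check that the things to be left alone haven't moved.

```bash
python3 - <<'E'
from h import *
import pickle
d={n:ctrl.get_image(n) for n in("scene","top")};pickle.dump(d,open("i1.pkl","wb"))
im=d["scene"];X=cloud(im)
c=(.4555,-.3845)
rr=np.hypot(X[...,0]-c[0],X[...,1]-c[1]);an=np.arctan2(X[...,1]-c[1],X[...,0]-c[0])
# rim: highest points per angular bin near r=31.5
pts=[]
for a in np.arange(-np.pi,np.pi,np.pi/12):
    m=(rr>.027)&(rr<.036)&(an>=a)&(an<a+np.pi/12)&(X[...,2]>.12)&(X[...,2]<.19)
    if m.sum()>3:
        P=X[m];pts.append(P[np.argsort(-P[:,2])[:3]].mean(0))
P=np.array(pts);A=np.c_[P[:,:2]-c,np.ones(len(P))]
k=np.linalg.lstsq(A,P[:,2],rcond=None)[0];print("rim slope,height",k.round(4),np.std(A@k-P[:,2]).round(4),len(P))
E
cat > chk.py <<'E'
import m,pickle
from h import *
d=pickle.load(open("i1.pkl","rb"));C1=cloud(d["scene"]).reshape(-1,3);C0=m.C[1].reshape(-1,3)
for k,c0,z in[("mug",(.661,.249),.05),("beaker",(.687,-.073),.04),("dred",(.429,-.071),.03),("jar",(.559,.126),.03),("purple",(.356,.0255),.058),("bigjar",(.795,.049),.06)]:
    o=[]
    for P in(C0,C1):
        P=P[~np.isnan(P[:,0])];P=P[(np.hypot(*(P[:,:2]-c0).T)<.055)&(P[:,2]>z)&(P[:,2]<.14)];o.append((len(P),P.mean(0).round(4)))
    print(k,o)
E
python3 chk.py; python3 go.py .455 -.383 .3 -14
```

```text
rim slope,height [-0.0048 -0.0029  0.1644] 0.0009 23
mug [(626, array([0.6625, 0.2514, 0.0731])), (628, array([0.6626, 0.2517, 0.0731]))]
beaker [(660, array([ 0.6889, -0.0723,  0.0646])), (662, array([ 0.6893, -0.0722,  0.0648]))]
dred [(529, array([ 0.4421, -0.0682,  0.0713])), (532, array([ 0.442 , -0.0682,  0.0711]))]
jar [(464, array([0.5695, 0.1247, 0.0723])), (466, array([0.5696, 0.1247, 0.0723]))]
purple [(433, array([0.3548, 0.0259, 0.0761])), (434, array([0.3549, 0.0261, 0.0762]))]
bigjar [(846, array([0.8041, 0.0502, 0.1067])), (851, array([0.804 , 0.0502, 0.1067]))]
delta [ 8.1  6.8 44.1] twist 0.006 tilt [ 0.1186  0.0271 -0.9926] F [-0.2  0.4 -1.3] w 86.6 t 33.65 q7 0.67
```

The rim is level (slope under 0.3°) at z=0.1644, against an expected 0.164, so the stack is fully seated. Nothing that was to stay has moved, and the gripper is clear. I'm handing the job in.

```bash
python3 -c "
from bench import ctrl
print(ctrl.close_job())"
```

```text
the job is handed in; nothing more can be done
None
```

The caddy is made up and the job is handed in at about 34 s of the 112 s allowed. I placed things in the order you gave: salt shaker in the small middle bay, pepper mill in the medium end bay, then the three white tumblers as one upright stack in the large end bay.

**Last checks:**
- **Stack:** the top rim is level to within 0.3° and stands at 164.4 mm, against 164 mm expected when fully seated. The top tumbler sits about 1.5 mm to one side, inside the 2 mm of play.
- **Salt shaker and mill:** both stand upright in their bays in the last close-up picture; I did not measure them after placing.
- **Things left standing:** the mug, beaker, dredger, spice jar, purple tumbler and big jar all measure within 0.5 mm of where they started.

**What did not go as planned:**
- **Salt grip:** the fingers shut more slowly than I allowed for, so I gripped the shaker near its cap instead of mid-body. It still went in upright.
- **Tool tilt:** the tool slowly leaned over during the moves, reaching about 7° by the end. I allowed for that when lowering, and it did not tilt the tumblers.

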